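# Feel for the dragging idler wheel and set it aside

## Robot

A 7-joint arm with a two-finger parallel gripper is mounted at the origin on the work surface. World frame = base frame: x ahead of the robot, y to its left, z up, the work surface at z = 0. Lengths are in m, angles in rad, forces in N, time in s.
With the tool pointing down it reaches from about 0.35 to 0.9 m from the base axis. Payload 8.1 kg.
Tool frame: the origin (TCP) lies on the centre line of the jaws, within the pads' length; the fingertips stand 19 mm ahead of it and the grasp point (between the pads) is the TCP (arm.tip_reach is the distance from the TCP to the fingertips, in m); z points along the fingers, y is the line along which they close (so a half turn about z gives the same grasp; the last joint's range is limited). The gripper opens to 92 mm and grips with 3 to 60 N. Pads are 19 mm wide; open, the fingers measure 130 mm over their backs; the gripper's body (75 mm by 190 mm) begins 47 mm behind the grasp point.
Start: joints at [-1.29, 0.434, 0.025, 1.573, -0.012, 1.134, -0.075], TCP at [0.234, 0.58, 0.246] pointing down, gripper open.
Joint ranges: [-2.62, 2.62], [-0.44, 2.09], [-1.27, 1.32], [0.08, 2.57], [-1.32, 4.46], [0.12, 2], [-2.74, 2.74]. Speed limits (rad/s): [2.22, 2.22, 3.01, 3.01, 3.14, 3.14, 3.14].

## Interface

Orientations are given as a rotation vector (axis times angle).
In Python, from cell import arm gives the robot as it stands.
- The arm moves only by the tool arm_command, never from a script. Its argument "targets" is a list that holds one entry, the list of rows, each a list of 6 numbers: the shift along the tool's x, y, z in m, then the turn, a rotation vector about the tool's x, y, z in rad. A call has 1 to 10 rows; each row shifts and turns the commanded pose from where the row before left it, along the tool's axes as they then stand; what a row does not reach is not made up. A row lasts 1/8 s, in which the tool goes at most 62.5 mm and 10.7 degrees, less where a joint would pass 70% of its speed; a pose out of reach is approached as far as the arm can. A call with a gripper value outside its range is refused whole. "jaw" is the finger opening in m, from 0 to 0.0918, set as the call begins (left out, the last holds). The fingers move at their own pace and stop on an object; "newtons" is the grip in N (left out, the last holds). Time passes only in rows, so rows that do not move let the fingers close. It gives the time, the measured TCP pose, the force, the opening and the grip force at its end, in the units of the state.
- arm.observe(): the state, without advancing time (a new reading comes with each control period).
- arm.get_image(name): name is "scene" or "side" or "wrist"; returns a dict with "pixels" (480x640x3 uint8, red, green, blue), "z_map" (480x640 float32, m along the optical axis (not along the pixel's ray), 0 where there is no reading), "fx", "fy", "cx", "cy" (pixels), "xyz" and "rotation" of the camera in the world; the wrist camera has in their place "T_tool_cam" (4x4, takes a point from camera to tool coordinates, whose origin is the TCP and whose axes are the flange's). Camera axes: x right, y down, z forward; pixel columns grow to the right and rows downward; lengths in m; the calibration is good to about 2 mm. A picture is of the moment at which its call begins: read the wrist's pose just before it.
- arm.sign_off(): hands the job in; it is judged then, once.
The state is a dict: "clock": time; "joints": joint angles; "dq": joint speeds; "joint_efforts": joint torques, N m; "position": TCP position; "ee_rot": TCP orientation; "force": force on the tool from outside, world axes, zero at the start; "ft_torque": the same for the moment, N m; "width": opening from 0.0 (shut) to 1.0 (fully open); "gripper_force": force on a finger pad.
Only numpy, scipy, OpenCV 4.12 (cv2) and the standard library are available. Lean on these libraries where they do the work, as an engineer would, in place of code of your own. Each camera call takes 0.05 s, during which the arm holds its last target. There are 200 camera calls.

## Task

One of the three bottle-roller wheels on the rack has a bad bearing. While they stand on their pins, turn each tyre by hand about a quarter turn and leave it turned, feeling how hard it goes; then lift the one wheel that drags off the rack by its hub and put it fully home on the pin in the green tray. Handle the wheels gently, without forcing them on their pins, leave the two free-running wheels where they are and do not disturb anything else.

Things in the scene. Friction and masses are not known exactly. Their poses are not given: they have to be found in the camera images.
- wheel_k: one of three lookalike idler wheels, any on any rack pin; 0.26 kg. Steel square hub tube 30 x 30 x 60 mm tall with a 18 mm square bore right through (1 mm play each side on a pin; it keeps the hub from turning). Black rubber tyre round it, 70 mm across, from 10 to 34 mm above the hub's foot; the hub stands 26 mm out above it. Origin: centre of the hub's foot, z up, x and y square to its flats
- wheel_m: one of three lookalike idler wheels, any on any rack pin; 0.26 kg. Steel square hub tube 30 x 30 x 60 mm tall with a 18 mm square bore right through (1 mm play each side on a pin; it keeps the hub from turning). Black rubber tyre round it, 70 mm across, from 10 to 34 mm above the hub's foot; the hub stands 26 mm out above it. Origin: centre of the hub's foot, z up, x and y square to its flats
- wheel_r: one of three lookalike idler wheels, any on any rack pin; 0.26 kg. Steel square hub tube 30 x 30 x 60 mm tall with a 18 mm square bore right through (1 mm play each side on a pin; it keeps the hub from turning). Black rubber tyre round it, 70 mm across, from 10 to 34 mm above the hub's foot; the hub stands 26 mm out above it. Origin: centre of the hub's foot, z up, x and y square to its flats
- tyre_k: tyre of wheel_k, 70 mm across; origin on the wheel's axis at its lower face, x towards its pip. No stops, any start, no coasting. A free-running tyre takes about 0.02 N m to turn, the bad one, its seal rubbing inside, about 0.2 N m (6 N at the tread); most of that keeps pushing back while the turned tyre is held, as its rubber gives 0.3 rad per N m. Looks and names do not tell which drags
- tyre_m: tyre of wheel_m, 70 mm across; origin on the wheel's axis at its lower face, x towards its pip. No stops, any start, no coasting. A free-running tyre takes about 0.02 N m to turn, the bad one, its seal rubbing inside, about 0.2 N m (6 N at the tread); most of that keeps pushing back while the turned tyre is held, as its rubber gives 0.3 rad per N m. Looks and names do not tell which drags
- tyre_r: tyre of wheel_r, 70 mm across; origin on the wheel's axis at its lower face, x towards its pip. No stops, any start, no coasting. A free-running tyre takes about 0.02 N m to turn, the bad one, its seal rubbing inside, about 0.2 N m (6 N at the tread); most of that keeps pushing back while the turned tyre is held, as its rubber gives 0.3 rad per N m. Looks and names do not tell which drags
- pip_k (a point): top of the small steel pip (5 mm across, 2 to 4 mm high) on the upper face of the tyre of wheel_k, 30.5 mm from its axis; turns with the tyre
- pip_m (a point): top of the small steel pip (5 mm across, 2 to 4 mm high) on the upper face of the tyre of wheel_m, 30.5 mm from its axis; turns with the tyre
- pip_r (a point): top of the small steel pip (5 mm across, 2 to 4 mm high) on the upper face of the tyre of wheel_r, 30.5 mm from its axis; turns with the tyre
- rack: fixed aluminium plate 120 x 430 x 12 mm on the bench, three steel pins in a row along its y, at y = -120, 0, 120 mm. Each: a round shoulder 44 mm across, 8 mm high, on which the hub stands (20 mm above the bench), then a pin to 42 mm above the shoulder: 16 mm square, sides along the plate's x and y, topped by an 8 mm round cone down to 6 mm. Origin: centre of the underside, z up
- tray: fixed green plastic tray 240 x 260 mm, 45 mm high, walls 5 mm; in it a 90 mm square aluminium foot with a single square pin just like those on the rack, its axis at x = 0, y = -30 mm in the tray's frame. Origin: centre of the tray's underside, z up
- tray_seat (a point): centre of the upper face of the shoulder of the tray's pin, 20 mm above the bench: where the hub's foot comes to stand; the pin rises 42 mm above it, its sides along the tray's x and y
- culture_a: bystander, leave alone: amber culture bottle, 48 mm across, 78 mm high with its square white foam cap; stands in the tray, origin centre of the foot
- culture_b: bystander, leave alone: a second such bottle in the tray
- jar: bystander, leave alone: small screw-top jar 36 mm across, 40 mm high, standing on the rack plate's end, origin centre of the foot
- driver: bystander, leave alone: screwdriver 170 mm long lying on the bench; origin at its underside
- beaker: bystander, leave alone: glass beaker 60 mm across, 75 mm high, origin centre of the foot
- washbottle: bystander, leave alone: white wash bottle 60 mm across, 150 mm high, origin centre of the foot
- reagent: bystander, leave alone: glass reagent bottle 68 mm across, 140 mm high, origin centre of the foot
Mind the look-alikes: they are no part of the job. What is shaped like the wheel_r but pink is not meant.

How it is judged:
By the outcome, as a careful person would: the job done as asked, in the order asked, and still so for the second after the job is handed in, with the robot touching nothing.
It also fails if it takes over 72 s, if anything falls off the work surface, if the arm or the gripper's body presses on something with over 40 N, if the wrist force passes 120 N, or if a joint passes its speed limit or range.

## Working session

There is one attempt and no reset: what is moved stays moved. The work goes in short steps, Python scripts to look and compute and a tool call to move; the robot and the scene stay as the last step left them, time stands still between calls to the robot, and variables do not carry over. Pictures are saved under pics/ and viewed, at most 10 in all, crops included, and the job is handed in when it is done.

Besides the shell and the picture viewer there is one more tool, called as name(argument=value, ...) on one line, values as JSON. arm_command: Moves the arm, as the interface text tells. Its arguments: {"type":"object","properties":{"targets":{"type":"array","items":{"type":"array","items":{"type":"array","items":{"type":"number"}}}},"jaw":{"type":"number"},"newtons":{"type":"number"}},"required":["targets"]}

```bash
ls; mkdir -p pics; python3 - <<'E'
from cell import arm
import cv2,numpy as np
print(arm.observe())
for n in("scene","side"):
    d=arm.get_image(n); np.savez(n+'.npz',**d); cv2.imwrite(f'pics/{n}0.png',d["pixels"][:,:,::-1]); print(n,d['xyz'],d['rotation'],d['fx'],d['cx'],d['cy'])
E
```

```text
pics
{'clock': 0.0, 'joints': array([-1.28956401,  0.43523537,  0.02498483,  1.57407705, -0.01158843,
        1.13400139, -0.07511238]), 'dq': array([-8.17298559e-04, -5.82345214e-04, -9.12639181e-05,  7.74099939e-04,
        8.57229732e-04, -2.18161809e-05,  2.35362717e-04]), 'joint_efforts': array([-3.60808790e-04, -6.67847228e+01,  9.84704643e-01, -3.14456820e+01,
       -6.05943007e-02,  4.27150168e-02,  1.51003110e-04]), 'position': array([0.23393051, 0.57905985, 0.24494515]), 'ee_rot': array([-5.99335980e-01, -3.08374678e+00,  2.46574463e-03]), 'force': array([-0.21250009, -0.00791856, -0.34053484]), 'ft_torque': array([0.00677643, 0.00915382, 0.04666079]), 'gripper_force': 0.0, 'width': 0.9994732406812162}
scene [0.92330945 0.67240056 0.64748516] [-0.72275611 -2.56186972  1.20996177] 472.0564257318897 325.57782489546287 239.16997359246895
side [ 0.31787142 -0.51464473  0.82477377] [-2.39346698  0.47042397 -0.16017807] 488.0680429598793 321.37525303937366 230.50433232458647
```

View pics/scene0.png

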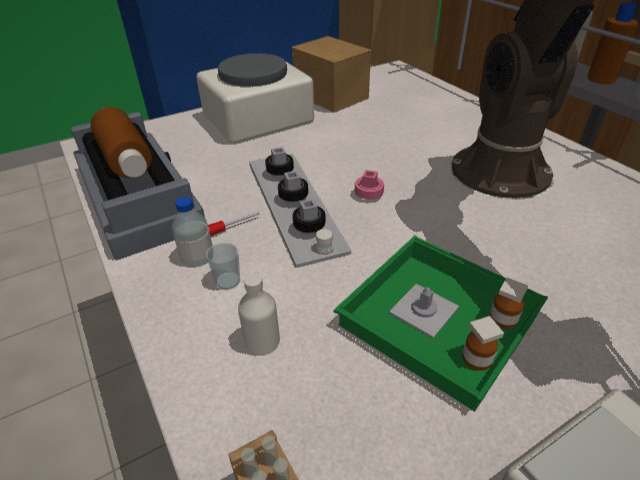

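View pics/side0.png

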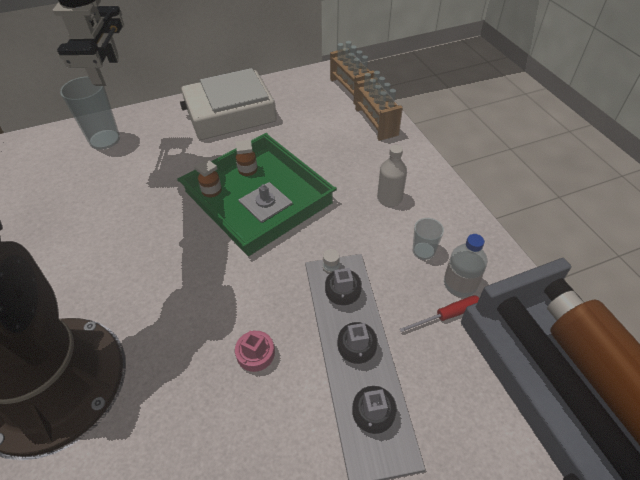

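The scene shows three black wheels on the rack at side pixels (344,285), (358,340) and (375,408). The pink lookalike at side (255,349) stands on the bench, so it is not one of them. The tray pin is at side (265,197).

```bash
cat > h.py <<'E'
import numpy as np,cv2
from scipy.spatial.transform import Rotation as R
def cloud(d):
    v,u=np.mgrid[:480,:640]; z=d['z_map']
    return np.dstack([(u-d['cx'])/d['fx']*z,(v-d['cy'])/d['fy']*z,z])
def world(d):
    return cloud(d)@R.from_rotvec(d['rotation']).as_matrix().T+d['xyz']
def wworld(d,o):
    T=np.eye(4);T[:3,:3]=R.from_rotvec(o['ee_rot']).as_matrix();T[:3,3]=o['position'];T=T@d['T_tool_cam']
    return cloud(d)@T[:3,:3].T+T[:3,3]
E
python3 - <<'E'
from h import *
for n,hubs,pin in(("side",[(344,276),(358,332),(375,401)],(265,190)),("scene",[(308,207),(292,180),(278,155)],(426,293))):
    d=dict(np.load(n+'.npz'));W=world(d);px=d['pixels'].astype(int)
    def rect(m):
        (c,s,a)=cv2.minAreaRect(W[m][:,:2].astype(np.float32)); return np.round(c,4),np.round(s,3),round(a,1),m.sum()
    for u,v in hubs+[pin]:
        m=np.zeros((480,640),bool);m[v-16:v+16,u-16:u+16]=1
        top=np.percentile(W[m][:,2],97)
        m&=(W[...,2]>top-.006)&(W[...,2]<top+.01); print(n,(u,v),'top',top.round(4),rect(m),'mean',W[m].mean(0).round(4))
    g=(px[...,1]>1.6*px[...,0])&(px[...,1]>1.6*px[...,2])&(abs(W[...,2]-.045)<.004)&(d['z_map']>0)
    g&=(abs(W[...,0]-.5)<.6)&(abs(W[...,1])<.7)
    print('tray',rect(g))
    m=(abs(W[...,2]-.012)<.003)&(W[...,2]>.009)&(d['z_map']>0)
    k=np.zeros((480,640),bool)
    if n=='side':k[252:480,300:425]=1
    else:k[150:262,245:352]=1
    m&=k; m=cv2.morphologyEx(m.astype(np.uint8),cv2.MORPH_OPEN,np.ones((3,3)))>0; print('rack',rect(m))
E
```

```text
side (344, 276) top 0.0822 (array([ 0.5465, -0.0381]), array([0.032, 0.03 ]), 78.3, np.int64(180)) mean [ 0.5462 -0.0387  0.0805]
side (358, 332) top 0.0822 (array([ 0.5225, -0.1553]), array([0.031, 0.03 ]), 77.7, np.int64(225)) mean [ 0.5221 -0.1555  0.0804]
side (375, 401) top 0.0825 (array([ 0.4981, -0.2719]), array([0.031, 0.03 ]), 78.5, np.int64(281)) mean [ 0.4979 -0.2726  0.0804]
side (265, 190) top 0.0561 (array([0.4844, 0.2685]), array([0.018, 0.02 ]), 21.0, np.int64(56)) mean [0.4841 0.2657 0.0564]
tray (array([0.4749, 0.2965]), array([0.252, 0.266]), 18.4, np.int64(146))
rack (array([ 0.5226, -0.1538]), array([0.432, 0.12 ]), 78.3, np.int64(9397))
scene (308, 207) top 0.0798 (array([ 0.5469, -0.0349]), array([0.034, 0.031]), 79.7, np.int64(135)) mean [ 0.5475 -0.0336  0.0783]
scene (292, 180) top 0.0796 (array([ 0.5231, -0.1525]), array([0.032, 0.03 ]), 77.6, np.int64(113)) mean [ 0.5235 -0.1514  0.0781]
scene (278, 155) top 0.0795 (array([ 0.4989, -0.2704]), array([0.038, 0.03 ]), 78.7, np.int64(92)) mean [ 0.4993 -0.2686  0.0782]
scene (426, 293) top 0.0563 (array([0.4845, 0.2704]), array([0.018, 0.017]), 18.0, np.int64(80)) mean [0.4868 0.2727 0.0556]
tray (array([0.4751, 0.2987]), array([0.26 , 0.268]), 18.8, np.int64(3139))
rack (array([ 0.523 , -0.1524]), array([0.432, 0.12 ]), 78.4, np.int64(2793))
```

```bash
python3 - <<'E'
from h import *
P={'A':(.5469,-.0355),'B':(.5228,-.153),'C':(.4987,-.2706),'T':(.4845,.2695)}
for n in("side","scene"):
    d=dict(np.load(n+'.npz'));W=world(d);ok=d['z_map']>0
    for k,p in P.items():
        dx=W[...,:2]-p; r=np.hypot(*np.moveaxis(dx,-1,0))
        m=ok&(W[...,2]>.086)&(r<.25)&(W[...,2]<.3)
        a=np.degrees(np.arctan2(dx[...,1],dx[...,0]))[m]
        h=[(b,r[m][(a>=b)&(a<b+30)].min().round(3),int(((a>=b)&(a<b+30)).sum()),W[...,2][m][(a>=b)&(a<b+30)].max().round(3)) for b in range(-180,180,30) if ((a>=b)&(a<b+30)).sum()>5]
        print(n,k,h)
E
```

```text
side A [(-60, np.float64(0.245), 61, np.float64(0.127)), (-30, np.float64(0.208), 805, np.float64(0.144))]
side B [(-30, np.float64(0.223), 502, np.float64(0.13)), (0, np.float64(0.23), 374, np.float64(0.143))]
side C []
side T [(90, np.float64(0.102), 11, np.float64(0.088)), (120, np.float64(0.121), 11, np.float64(0.088))]
scene A [(-60, np.float64(0.244), 56, np.float64(0.125)), (-30, np.float64(0.209), 603, np.float64(0.141))]
scene B [(-30, np.float64(0.224), 239, np.float64(0.126)), (0, np.float64(0.232), 60, np.float64(0.112))]
scene C [(-120, np.float64(0.223), 697, np.float64(0.142)), (-90, np.float64(0.223), 348, np.float64(0.142))]
scene T []
```

arm_command(targets=[[[-0.0372, -0.0323, 0.004, 0, 0, 0], [-0.0372, -0.0323, 0.004, 0, 0, 0], [-0.0372, -0.0323, 0.004, 0, 0, 0], [-0.0372, -0.0323, 0.004, 0, 0, 0], [-0.0372, -0.0323, 0.004, 0, 0, 0], [-0.0372, -0.0323, 0.004, 0, 0, 0], [-0.0372, -0.0323, 0.004, 0, 0, 0], [-0.0372, -0.0323, 0.004, 0, 0, 0], [-0.0372, -0.0323, 0.004, 0, 0, 0], [-0.0372, -0.0323, 0.004, 0, 0, 0]]])

```text
clock: 1.35
position: [0.4584, 0.1392, 0.2055]
ee_rot: [-0.599, -3.084, -0.0]
force: [0.3, 1.0, -0.6]
width: 1.002
gripper_force: 0.0
```

arm_command(targets=[[[-0.0372, -0.0323, 0.004, 0, 0, 0], [-0.0372, -0.0323, 0.004, 0, 0, 0], [-0.0372, -0.0323, 0.004, 0, 0, 0], [-0.0372, -0.0323, 0.004, 0, 0, 0], [0, 0, 0, 0, 0, 0.174], [0, 0, 0, 0, 0, 0.174], [0, 0, 0, 0, 0, 0.174], [0, 0, 0, 0, 0, 0.174], [0, 0, 0, 0, 0, 0.174], [0, 0, 0, 0, 0, 0.174]]])

```text
clock: 2.6
position: [0.5473, -0.0347, 0.1894]
ee_rot: [-2.064, -2.368, 0.001]
force: [0.2, 0.7, 0.1]
width: 1.0
gripper_force: 0.0
```

arm_command(targets=[[[0, 0, 0, 0, 0, 0.174], [0, 0, 0, 0, 0, 0.174], [0, 0, 0, 0, 0, 0]]])

```text
clock: 2.98
position: [0.5474, -0.0346, 0.1894]
ee_rot: [-2.436, -1.984, 0.001]
force: [-0.2, 0.6, -0.1]
width: 1.0
gripper_force: 0.0
```

```bash
cat >> h.py <<'E'
def st(o):
    M=R.from_rotvec(o['ee_rot']).as_matrix()
    print('t',round(o['clock'],2),'p',o['position'].round(4),'yawY',np.degrees(np.arctan2(M[1,1],M[0,1])).round(2),'tilt',M[:2,2].round(4),'q',o['joints'].round(2),'F',o['force'].round(2),'Mz',o['ft_torque'].round(3),'w',round(o['width']*91.8,1),'g',round(o['gripper_force'],1))
    return M
def go(o,p,yaw):
    "remaining shift in tool axes and turn about tool z"
    M=st(o); cur=np.degrees(np.arctan2(M[1,1],M[0,1])); dy=(yaw-cur+180)%360-180
    print('shift tool',(M.T@(np.array(p)-o['position'])).round(4),'turn tool z',np.radians(-dy).round(4))
E
python3 - <<'E'
from h import *
from cell import arm
o=arm.observe(); go(o,(.5469,-.0355,.046),-62)
d=arm.get_image('wrist'); np.savez('w1.npz',**d); cv2.imwrite('pics/w1.png',d['pixels'][:,:,::-1])
W=wworld(d,o); ok=d['z_map']>0
m=ok&(abs(W[...,2]-.0785)<.006)&(np.hypot(W[...,0]-.5469,W[...,1]+.0355)<.03)
print('hub',m.sum(),cv2.minAreaRect(W[m][:,:2].astype(np.float32)),W[m].mean(0))
S=dict(np.load('side.npz'));V=world(S);print('jar',V[258:264,328:334].reshape(-1,3).mean(0))
E
```

```text
t 2.98 p [ 0.5474 -0.0346  0.1894] yawY -11.68 tilt [-0.0007 -0.0004] q [-0.5   0.41  0.64  1.87 -0.3   0.96  0.07] F [-0.22  0.55 -0.06] Mz [-0.081  0.079  0.003] w 91.8 g 0.0
shift tool [-0.0009 -0.0002  0.1434] turn tool z 0.8783
hub 1390 ((0.5474377870559692, -0.03706357628107071), (0.03053053468465805, 0.029833287000656128), 78.85851287841797) [ 0.54770442 -0.03633845  0.07905889]
jar [0.54655404 0.02350674 0.05137189]
```

```bash
cat >> h.py <<'E'
def look(d,o,c,r=.05):
    W=wworld(d,o); ok=d['z_map']>0; dx=W[...,:2]-np.array(c); rr=np.hypot(dx[...,0],dx[...,1])
    m=ok&(abs(W[...,2]-.079)<.005)&(rr<.03)
    print('hub',m.sum(),cv2.minAreaRect(W[m][:,:2].astype(np.float32)),W[m].mean(0).round(4))
    g=d['pixels'].max(2).astype(int)
    a=ok&(rr>.026)&(rr<.035)&(W[...,2]>.05)&(W[...,2]<.065)
    ang=np.degrees(np.arctan2(dx[...,1],dx[...,0]))
    b=a&(g>np.median(g[a])+40)
    v=np.exp(1j*np.radians(ang[b])); print('pip n',b.sum(),'angle',np.degrees(np.angle(v.mean())).round(1),'conc',abs(v.mean()).round(3),'r',rr[b].mean().round(4),'tyre med',np.median(g[a]), 'cov',np.histogram(ang[a],np.arange(-180,181,45))[0])
E
python3 - <<'E'
from h import *
from cell import arm
o=arm.observe();d=dict(np.load('w1.npz'));look(d,o,(.5471,-.0363))
for n in('side','scene'):
    S=dict(np.load(n+'.npz'));V=world(S)
    m=(abs(V[...,2]-.050)<.005)&(np.hypot(V[...,0]-.553,V[...,1]-.03)<.03);print('jar',m.sum(),cv2.minEnclosingCircle(V[m][:,:2].astype(np.float32)))
E
```

```text
hub 1356 ((0.5475026369094849, -0.03710704669356346), (0.030530592426657677, 0.029833585023880005), 79.01484680175781) [ 0.5477 -0.0365  0.0793]
pip n 64 angle -152.7 conc 0.598 r 0.0328 tyre med 26.0 cov [321 306 302 360 376 376 349 324]
jar 198 ((0.5512199997901917, 0.0348135270178318), 0.018007313832640648)
jar 170 ((0.5517751574516296, 0.037576306611299515), 0.017929235473275185)
```

View pics/w1.png

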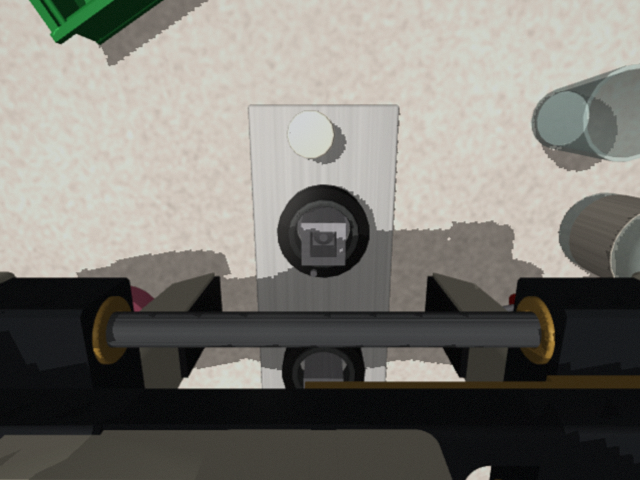

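The wrist picture shows wheel A at (323,232), with its pip at (313,273). The jar is at (311,133), clear of the fingers.

arm_command(targets=[[[0, 0, 0, 0, 0, 0.157], [0, 0, 0, 0, 0, 0.157], [0, 0, 0, 0, 0, 0.157], [0, 0, 0, 0, 0, 0.157], [-0.0011, 0.0013, 0, 0, 0, 0.157], [0, 0, 0.035, 0, 0, 0], [0, 0, 0.035, 0, 0, 0], [0, 0, 0.035, 0, 0, 0], [0, 0, 0.0384, 0, 0, 0], [0, 0, 0, 0, 0, 0]]], jaw=0.085)

```text
clock: 4.28
position: [0.5457, -0.0364, 0.0443]
ee_rot: [-3.007, -0.903, 0.007]
force: [-0.5, -0.6, -0.3]
width: 0.927
gripper_force: 0.0
```

arm_command(targets=[[[0, 0, 0, 0, 0, 0], [0, 0, 0, 0, 0, 0], [0, 0, 0, 0, 0, 0], [0, 0, 0, 0, 0, 0]]], jaw=0.06, newtons=10)

```text
clock: 4.78
position: [0.5486, -0.0365, 0.0477]
ee_rot: [3.01, 0.9, 0.004]
force: [0.2, 0.5, 8.5]
width: 0.751
gripper_force: 10.0
```

```bash
python3 -c "
from h import *
from cell import arm
go(arm.observe(),(.5472,-.0363,.046),-56.6)"
```

```text
t 4.78 p [ 0.5486 -0.0365  0.0477] yawY -56.7 tilt [0.0024 0.0005] q [-0.5   0.65  0.68  2.   -0.62  0.71 -0.42] F [0.15 0.51 8.51] Mz [0.031 0.418 0.01 ] w 68.9 g 10.0
shift tool [-0.0011 -0.0009  0.0017] turn tool z -0.0018
```

arm_command(targets=[[[0, 0, 0, 0, 0, 0], [0, 0, 0, 0, 0, 0]]], jaw=0.085)

```text
clock: 5.03
position: [0.5478, -0.0364, 0.0466]
ee_rot: [-3.01, -0.9, -0.001]
force: [0.9, 0.2, -0.2]
width: 0.903
gripper_force: 0.0
```

arm_command(targets=[[[0, 0, 0, 0, 0, 0], [0, 0, 0, 0, 0, 0]]])

```text
clock: 5.28
position: [0.5476, -0.0365, 0.0463]
ee_rot: [3.01, 0.9, -0.0]
force: [-0.0, 1.0, -0.2]
width: 0.925
gripper_force: 0.0
```

```bash
python3 -c "
from h import *
from cell import arm
go(arm.observe(),(.5472,-.0363,.046),-56.6)"
```

```text
t 5.28 p [ 0.5476 -0.0365  0.0463] yawY -56.72 tilt [-0.0001 -0.    ] q [-0.5   0.65  0.68  2.   -0.62  0.71 -0.42] F [-0.01  1.05 -0.22] Mz [-0.032  0.148  0.003] w 84.9 g 0.0
shift tool [-0.0002 -0.0004  0.0003] turn tool z -0.0022
```

arm_command(targets=[[[0, 0, 0, 0, 0, 0], [0, 0, 0, 0, 0, 0], [0, 0, 0, 0, 0, 0], [0, 0, 0, 0, 0, 0]]], jaw=0.06, newtons=12)

```text
clock: 5.78
position: [0.5477, -0.0366, 0.0463]
ee_rot: [3.01, 0.899, 0.0]
force: [-0.2, -0.0, -0.8]
width: 0.746
gripper_force: 12.0
```

```bash
python3 -c "
from h import *
from cell import arm
st(arm.observe())"
```

```text
t 5.78 p [ 0.5477 -0.0366  0.0463] yawY -56.73 tilt [ 0.     -0.0001] q [-0.5   0.65  0.68  2.   -0.62  0.71 -0.42] F [-0.2  -0.   -0.81] Mz [-0.166  0.074 -0.027] w 68.5 g 12.0
```

arm_command(targets=[[[0, 0, 0, 0, 0, -0.08], [0, 0, 0, 0, 0, -0.16], [0, 0, 0, 0, 0, -0.16], [0, 0, 0, 0, 0, -0.16], [0, 0, 0, 0, 0, -0.16]]])

```text
clock: 6.4
position: [0.5471, -0.036, 0.0463]
ee_rot: [-2.494, -1.908, 0.0]
force: [-1.9, 2.3, 1.9]
width: 0.75
gripper_force: 12.0
```

```bash
python3 -c "
from h import *
from cell import arm
st(arm.observe())"
```

```text
t 6.4 p [ 0.5471 -0.036   0.0463] yawY -15.18 tilt [-0.0011  0.0009] q [-0.37  0.6   0.47  1.99 -0.44  0.66  0.12] F [-1.89  2.31  1.92] Mz [ 0.292  0.567 -0.179] w 68.9 g 12.0
```

arm_command(targets=[[[0, 0, 0, 0, 0, -0.16], [0, 0, 0, 0, 0, -0.16], [0, 0, 0, 0, 0, -0.16], [0, 0, 0, 0, 0, -0.16], [0, 0, 0, 0, 0, -0.16], [0, 0, 0, 0, 0, -0.16], [0, 0, 0, 0, 0, -0.08], [0, 0, 0, 0, 0, 0], [0, 0, 0, 0, 0, 0]]])

```text
clock: 7.52
position: [0.5463, -0.0362, 0.0462]
ee_rot: [-1.226, -2.89, 0.001]
force: [-5.2, 2.6, 5.4]
width: 0.751
gripper_force: 12.0
```

```bash
python3 -c "
from h import *
from cell import arm
st(arm.observe())"
```

```text
t 7.53 p [ 0.5463 -0.0362  0.0462] yawY 44.03 tilt [-0.0025  0.0007] q [-0.16  0.56  0.18  1.97 -0.17  0.63  0.9 ] F [-5.16  2.61  5.41] Mz [ 0.347  1.082 -0.198] w 68.9 g 12.0
```

arm_command(targets=[[[0, 0, 0, 0, 0, 0], [0, 0, 0, 0, 0, 0], [0, 0, 0, 0, 0, 0], [0, 0, -0.03, 0, 0, 0], [0, 0, -0.04, 0, 0, 0], [0, 0, -0.04, 0, 0, 0], [0, 0, -0.034, 0, 0, 0], [0, 0, 0, 0, 0, 0], [0, 0, 0, 0, 0, 0]]], jaw=0.085)

```text
clock: 8.65
position: [0.5473, -0.0364, 0.1898]
ee_rot: [-1.224, -2.893, 0.0]
force: [0.4, -0.4, -0.7]
width: 0.926
gripper_force: 0.0
```

```bash
python3 - <<'E'
from h import *
from cell import arm
o=arm.observe(); d=arm.get_image('wrist'); np.savez('w2.npz',**d); cv2.imwrite('pics/w2.png',d['pixels'][:,:,::-1])
look(d,o,(.5472,-.0366))
print('B');go(o,(.5231,-.1540,.046),34)
E
```

```text
hub 1385 ((0.547187089920044, -0.03714854270219803), (0.03048861026763916, 0.030426016077399254), 86.8500747680664) [ 0.5467 -0.0367  0.0791]
pip n 125 angle 1.6 conc 0.646 r 0.0323 tyre med 34.0 cov [381 342 285 306 332 348 379 410]
B
t 8.65 p [ 0.5473 -0.0364  0.1898] yawY 44.12 tilt [-0.0005  0.0001] q [-0.21  0.37  0.24  1.85 -0.11  0.94  0.85] F [ 0.41 -0.43 -0.73] Mz [-0.042 -0.009  0.001] w 85.0 g 0.0
shift tool [-0.0676 -0.0992  0.1438] turn tool z 0.1766
```

View pics/w2.png

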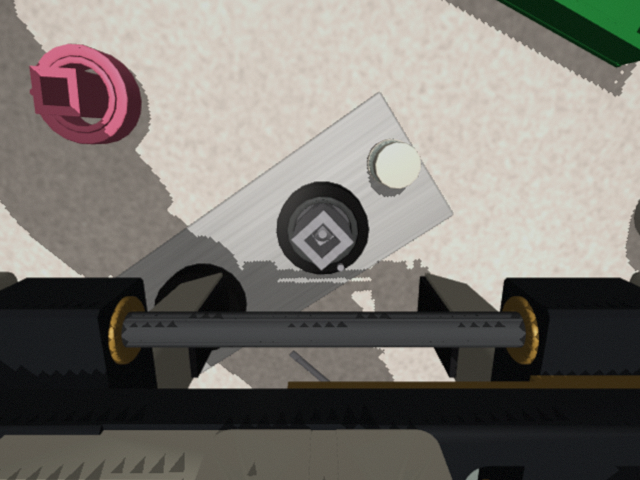

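Wheel A's pip moved from about -115° to about -22° in world angle, a turn of roughly 93°. It resisted with about 0.19 N m. Wheel B is next.

arm_command(targets=[[[-0.0226, -0.0331, 0, 0, 0, 0], [-0.0225, -0.0331, 0, 0, 0, 0], [-0.0225, -0.033, 0, 0, 0, 0], [0, 0, 0.02, 0, 0, 0.1766], [0, 0, 0.04, 0, 0, 0], [0, 0, 0.04, 0, 0, 0], [0, 0, 0.03, 0, 0, 0], [0, 0, 0.0138, 0, 0, 0], [0, 0, 0, 0, 0, 0], [0, 0, 0, 0, 0, 0]]])

```text
clock: 9.95
position: [0.5241, -0.1543, 0.0474]
ee_rot: [1.475, 2.773, 0.001]
force: [0.3, 0.1, -0.1]
width: 0.925
gripper_force: 0.0
```

arm_command(targets=[[[0, 0, 0, 0, 0, 0], [0, 0, 0, 0, 0, 0], [0, 0, 0, 0, 0, 0], [0, 0, 0, 0, 0, 0], [0, 0, 0, 0, 0, 0]]], jaw=0.06)

```text
clock: 10.58
position: [0.5238, -0.1542, 0.0472]
ee_rot: [1.475, 2.773, 0.001]
force: [-1.8, 0.7, 6.8]
width: 0.765
gripper_force: 12.0
```

```bash
python3 -c "
from h import *
from cell import arm
st(arm.observe())"
```

```text
t 10.57 p [ 0.5238 -0.1542  0.0472] yawY 33.99 tilt [ 0.0009 -0.0001] q [ 0.01  0.56  0.25  1.98 -0.23  0.62  1.  ] F [-1.79  0.66  6.81] Mz [-0.04   0.345 -0.007] w 70.2 g 12.0
```

arm_command(targets=[[[0, 0, -0.0008, 0, 0, 0.08], [0, 0, 0, 0, 0, 0.16], [0, 0, 0, 0, 0, 0.16], [0, 0, 0, 0, 0, 0.16], [0, 0, 0, 0, 0, 0.16], [0, 0, 0, 0, 0, 0.16]]])

```text
clock: 11.32
position: [0.523, -0.1545, 0.0474]
ee_rot: [-2.521, -1.874, 0.001]
force: [-2.6, -1.8, -0.5]
width: 0.763
gripper_force: 12.0
```

```bash
python3 -c "
from h import *
from cell import arm
st(arm.observe())"
```

```text
t 11.32 p [ 0.523  -0.1545  0.0474] yawY -16.76 tilt [-0.0004 -0.0003] q [-0.16  0.6   0.5   1.99 -0.45  0.66  0.33] F [-2.59 -1.82 -0.53] Mz [-0.49   0.543  0.017] w 70.0 g 12.0
```

arm_command(targets=[[[0, 0, 0, 0, 0, 0.16], [0, 0, 0, 0, 0, 0.16], [0, 0, 0, 0, 0, 0.16], [0, 0, 0, 0, 0, 0.16], [0, 0, 0, 0, 0, 0.16], [0, 0, 0, 0, 0, 0], [0, 0, 0, 0, 0, 0]]])

```text
clock: 12.2
position: [0.5228, -0.1542, 0.0473]
ee_rot: [-3.048, -0.758, 0.001]
force: [-4.8, -1.3, 3.8]
width: 0.761
gripper_force: 12.0
```

```bash
python3 -c "
from h import *
from cell import arm
st(arm.observe())"
```

```text
t 12.2 p [ 0.5228 -0.1542  0.0473] yawY -62.08 tilt [-0.001   0.0001] q [-0.3   0.66  0.72  2.01 -0.65  0.72 -0.26] F [-4.81 -1.34  3.79] Mz [-0.4    1.278 -0.041] w 69.9 g 12.0
```

arm_command(targets=[[[0, 0, 0, 0, 0, 0], [0, 0, 0, 0, 0, 0], [0, 0, 0, 0, 0, 0], [0, 0, -0.03, 0, 0, 0], [0, 0, -0.04, 0, 0, 0], [0, 0, -0.04, 0, 0, 0], [0, 0, -0.034, 0, 0, 0], [0, 0, 0, 0, 0, 0], [0, 0, 0, 0, 0, 0]]], jaw=0.085)

```text
clock: 13.32
position: [0.5233, -0.1536, 0.1908]
ee_rot: [-3.049, -0.754, 0.0]
force: [-0.3, -1.1, -0.5]
width: 0.927
gripper_force: 0.0
```

```bash
python3 - <<'E'
from h import *
from cell import arm
o=arm.observe(); d=arm.get_image('wrist'); np.savez('w3.npz',**d); cv2.imwrite('pics/w3.png',d['pixels'][:,:,::-1])
look(d,o,(.5231,-.1540))
print('C');go(o,(.4990,-.2716,.046),-56.6)
E
```

```text
hub 1366 ((0.5237506628036499, -0.15454120934009552), (0.030144713819026947, 0.030361197888851166), 74.26033782958984) [ 0.5242 -0.1543  0.0792]
pip n 65 angle 169.8 conc 0.711 r 0.031 tyre med 27.0 cov [262 325 362 393 409 369 317 286]
C
t 13.32 p [ 0.5233 -0.1536  0.1908] yawY -62.22 tilt [-0.0003  0.0006] q [-0.46  0.47  0.91  1.89 -0.44  1.   -0.43] F [-0.33 -1.14 -0.5 ] Mz [-0.097  0.139  0.026] w 85.1 g 0.0
shift tool [-0.0765  0.0931  0.1448] turn tool z -0.0981
```

View pics/w3.png

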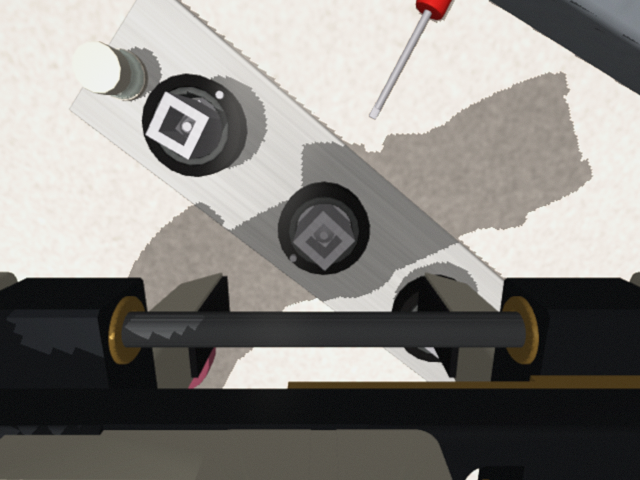

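Wheel B runs freely at about 0.03 N m, and its pip is now at (293,258). Wheel C is next.

arm_command(targets=[[[-0.0255, 0.031, 0, 0, 0, 0], [-0.0255, 0.031, 0, 0, 0, 0], [-0.0255, 0.0311, 0, 0, 0, 0], [0, 0, 0.02, 0, 0, 0], [0, 0, 0.04, 0, 0, 0], [0, 0, 0.04, 0, 0, 0], [0, 0, 0.03, 0, 0, 0], [0, 0, 0.0138, 0, 0, 0], [0, 0, 0, 0, 0, 0], [0, 0, 0, 0, 0, 0]]])

```text
clock: 14.62
position: [0.4996, -0.2726, 0.0484]
ee_rot: [3.049, 0.753, 0.001]
force: [0.3, -0.7, 0.6]
width: 0.928
gripper_force: 0.0
```

arm_command(targets=[[[0, 0, 0, 0, 0, 0], [0, 0, 0, 0, 0, 0], [0, 0, 0, 0, 0, 0]]])

```text
clock: 15.0
position: [0.4993, -0.272, 0.0479]
ee_rot: [3.05, 0.753, 0.001]
force: [0.2, -0.3, 0.2]
width: 0.923
gripper_force: 0.0
```

arm_command(targets=[[[0, 0, 0, 0, 0, 0], [0, 0, 0, 0, 0, 0], [0, 0, 0, 0, 0, 0], [0, 0, 0, 0, 0, 0]]], jaw=0.06)

```text
clock: 15.5
position: [0.4991, -0.272, 0.0475]
ee_rot: [-3.05, -0.753, 0.0]
force: [0.2, 0.8, 0.7]
width: 0.76
gripper_force: 12.0
```

```bash
python3 -c "
from h import *
from cell import arm
st(arm.observe())"
```

```text
t 15.5 p [ 0.4991 -0.272   0.0475] yawY -62.26 tilt [-0.0001  0.0002] q [-0.08  0.69  0.72  1.95 -0.65  0.75 -0.06] F [0.24 0.8  0.7 ] Mz [-0.014  0.203 -0.037] w 69.8 g 12.0
```

arm_command(targets=[[[0, 0, 0, 0, 0, -0.08], [0, 0, 0, 0, 0, -0.16], [0, 0, 0, 0, 0, -0.16], [0, 0, 0, 0, 0, -0.16], [0, 0, 0, 0, 0, -0.16], [0, 0, 0, 0, 0, -0.16]]])

```text
clock: 16.25
position: [0.4988, -0.2718, 0.0475]
ee_rot: [-2.433, -1.986, 0.0]
force: [-0.6, 1.7, 1.3]
width: 0.765
gripper_force: 12.0
```

```bash
python3 -c "
from h import *
from cell import arm
st(arm.observe())"
```

```text
t 16.25 p [ 0.4988 -0.2718  0.0475] yawY -11.54 tilt [-0.0005  0.0006] q [ 0.08  0.62  0.47  1.94 -0.43  0.69  0.61] F [-0.61  1.71  1.27] Mz [0.097 0.364 0.063] w 70.3 g 12.0
```

arm_command(targets=[[[0, 0, 0, 0, 0, -0.16], [0, 0, 0, 0, 0, -0.16], [0, 0, 0, 0, 0, -0.16], [0, 0, 0, 0, 0, -0.16], [0, 0, 0, 0, 0, -0.16], [0, 0, 0, 0, 0, 0], [0, 0, 0, 0, 0, 0]]])

```text
clock: 17.12
position: [0.4985, -0.2722, 0.0475]
ee_rot: [-1.48, -2.77, 0.0]
force: [-3.3, 0.1, 3.5]
width: 0.758
gripper_force: 12.0
```

```bash
python3 -c "
from h import *
from cell import arm
st(arm.observe())"
```

```text
t 17.12 p [ 0.4985 -0.2722  0.0475] yawY 33.77 tilt [-0.0008  0.0002] q [ 0.23  0.59  0.25  1.92 -0.23  0.66  1.21] F [-3.26  0.14  3.53] Mz [ 0.006  0.738 -0.01 ] w 69.6 g 12.0
```

arm_command(targets=[[[0, 0, 0, 0, 0, 0], [0, 0, 0, 0, 0, 0], [0, 0, 0, 0, 0, 0], [0, 0, -0.03, 0, 0, 0], [0, 0, -0.04, 0, 0, 0], [0, 0, -0.04, 0, 0, 0], [0, 0, -0.034, 0, 0, 0], [0, 0, 0, 0, 0, 0], [0, 0, 0, 0, 0, 0]]], jaw=0.085)

```text
clock: 18.25
position: [0.4989, -0.2718, 0.191]
ee_rot: [-1.475, -2.773, -0.0]
force: [-0.2, -0.0, 0.5]
width: 0.924
gripper_force: 0.0
```

```bash
python3 - <<'E'
from h import *
from cell import arm
o=arm.observe(); d=arm.get_image('wrist'); np.savez('w4.npz',**d); cv2.imwrite('pics/w4.png',d['pixels'][:,:,::-1])
look(d,o,(.4990,-.2716))
print('A');go(o,(.5473,-.0366,.19),-11.6)
a=np.load('side.npz')['pixels'];b=arm.get_image('side')['pixels']
cr=lambda p:cv2.resize(p[255:445,315:405],None,fx=3.1,fy=3.1,interpolation=cv2.INTER_CUBIC)
cv2.imwrite('pics/cmp.png',np.hstack([cr(a),cr(b)])[:,:,::-1])
E
```

```text
hub 1373 ((0.49925389885902405, -0.27301210165023804), (0.03035699389874935, 0.030365590006113052), 80.20521545410156) [ 0.4988 -0.2725  0.0791]
pip n 103 angle 1.3 conc 0.786 r 0.0328 tyre med 29.0 cov [362 348 270 333 321 321 342 357]
A
t 18.25 p [ 0.4989 -0.2718  0.191 ] yawY 34.0 tilt [-0.0004  0.0004] q [ 0.17  0.4   0.32  1.8  -0.15  0.96  1.15] F [-0.2  -0.04  0.52] Mz [-0.039 -0.046 -0.009] w 84.8 g 0.0
shift tool [0.1679 0.1716 0.0011] turn tool z 0.7958
```

View pics/cmp.png

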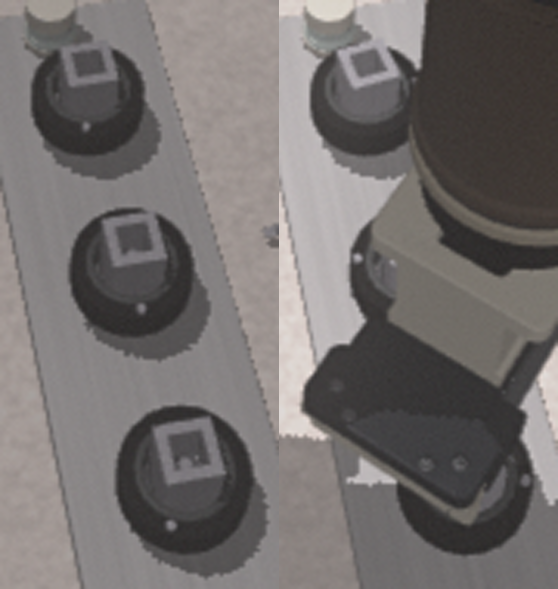

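The comparison crop shows every pip moved by about a quarter turn: A from (85,127) to hidden behind the arm, B from (140,308) to the left side, and C from (170,525) to the right side at (525,480). Resistances were A about 0.19, B about 0.03 and C about 0.03 N m. Wheel A, next to the jar, is therefore the one that drags, and I'll grasp it by its hub.

arm_command(targets=[[[0.0336, 0.0343, 0, 0, 0, 0], [0.0336, 0.0343, 0, 0, 0, 0], [0.0336, 0.0343, 0, 0, 0, 0], [0.0336, 0.0343, 0, 0, 0, 0], [0.0335, 0.0344, 0, 0, 0, 0], [0, 0, 0, 0, 0, 0.16], [0, 0, 0, 0, 0, 0.16], [0, 0, 0, 0, 0, 0.16], [0, 0, 0, 0, 0, 0.16], [0, 0, 0, 0, 0, 0.156]]], jaw=0.06)

```text
clock: 19.6
position: [0.5469, -0.0369, 0.1904]
ee_rot: [-2.439, -1.978, 0.003]
force: [0.3, 0.7, -1.2]
width: 0.653
gripper_force: 0.0
```

arm_command(targets=[[[0, 0, 0.03, 0, 0, 0], [0, 0, 0.03, 0, 0, 0], [0, 0, 0.02, 0, 0, 0], [0, 0, 0.015, 0, 0, 0], [0, 0, 0.008, 0, 0, 0], [0, 0, 0.005, 0, 0, 0], [0, 0, 0, 0, 0, 0], [0, 0, 0, 0, 0, 0]]])

```text
clock: 20.6
position: [0.5479, -0.037, 0.084]
ee_rot: [2.434, 1.985, 0.001]
force: [-0.9, -0.1, 0.3]
width: 0.653
gripper_force: 0.0
```

```bash
python3 - <<'E'
from h import *
from cell import arm
o=arm.observe(); go(o,(.5473,-.0366,.080),-11.6)
d=arm.get_image('wrist'); look(d,o,(.5472,-.0366))
E
```

```text
t 20.6 p [ 0.5479 -0.037   0.084 ] yawY -11.61 tilt [0.001  0.0001] q [-0.31  0.52  0.38  1.96 -0.29  0.71  0.05] F [-0.87 -0.08  0.27] Mz [-0.118  0.092  0.018] w 59.9 g 0.0
shift tool [ 0.0002 -0.0007  0.004 ] turn tool z -0.0002
hub 2116 ((0.5408450365066528, -0.03673410415649414), (0.030749589204788208, 0.044318344444036484), 89.22589874267578) [ 0.547  -0.0273  0.079 ]
pip n 106 angle -16.3 conc 0.911 r 0.0316 tyre med 26.0 cov [202  63   6 678 910 950 895 653]
```

arm_command(targets=[[[0, -0.0005, 0.003, 0, 0, 0], [0, 0, 0, 0, 0, 0], [0, 0, 0, 0, 0, 0], [0, 0, 0, 0, 0, 0]]])

```text
clock: 21.15
position: [0.547, -0.0369, 0.0805]
ee_rot: [2.435, 1.985, 0.0]
force: [-0.1, 0.9, 0.6]
width: 0.653
gripper_force: 0.0
```

arm_command(targets=[[[0, 0, 0, 0, 0, 0], [0, 0, 0, 0, 0, 0], [0, 0, 0, 0, 0, 0], [0, 0, 0, 0, 0, 0], [0, 0, 0, 0, 0, 0]]], jaw=0.02, newtons=20)

```text
clock: 21.78
position: [0.5469, -0.0368, 0.0805]
ee_rot: [-2.435, -1.985, 0.0]
force: [-0.4, -0.0, 0.6]
width: 0.345
gripper_force: 18.4
```

```bash
python3 - <<'E'
from h import *
from cell import arm
o=arm.observe(); go(o,(.5473,-.0366,.080),-11.6)
E
```

```text
t 21.77 p [ 0.5469 -0.0368  0.0805] yawY -11.61 tilt [-0.0002  0.0001] q [-0.3   0.53  0.38  1.96 -0.29  0.71  0.05] F [-0.44 -0.04  0.55] Mz [-0.035  0.287 -0.019] w 31.7 g 18.4
shift tool [0.0003 0.0003 0.0005] turn tool z -0.0003
```

arm_command(targets=[[[0, 0, 0, 0, 0, 0], [0, 0, 0, 0, 0, 0], [0, 0, -0.004, 0, 0, 0], [0, 0, -0.006, 0, 0, 0], [0, 0, 0, 0, 0, 0]]])

```text
clock: 22.4
position: [0.547, -0.0367, 0.0909]
ee_rot: [-2.435, -1.985, -0.0]
force: [-0.3, -0.1, -3.1]
width: 0.343
gripper_force: 18.4
```

```bash
python3 - <<'E'
from h import *
from cell import arm
o=arm.observe(); st(o)
E
```

```text
t 22.4 p [ 0.547  -0.0367  0.0909] yawY -11.61 tilt [0.0001 0.0002] q [-0.31  0.51  0.39  1.95 -0.28  0.73  0.04] F [-0.32 -0.14 -3.15] Mz [0.021 0.254 0.038] w 31.5 g 18.4
```

arm_command(targets=[[[0, 0, -0.02, 0, 0, 0], [0, 0, -0.03, 0, 0, 0], [0, 0, -0.02, 0, 0, 0], [0, 0, 0, 0, 0, -0.133], [0, 0, 0, 0, 0, -0.133], [0, 0, 0, 0, 0, -0.133], [0, 0, 0, 0, 0, -0.132]]])

```text
clock: 23.28
position: [0.5469, -0.0369, 0.1605]
ee_rot: [1.823, 2.558, 0.0]
force: [0.2, 0.1, -3.1]
width: 0.331
gripper_force: 19.4
```

arm_command(targets=[[[0.03, 0.005, 0, 0, 0, 0], [0.04, 0.007, 0, 0, 0, 0], [0.045, 0.0076, 0, 0, 0, 0], [0.045, 0.008, 0, 0, 0, 0], [0.04, 0.007, 0, 0, 0, 0], [0.03, 0.005, 0, 0, 0, 0], [0, 0, 0, 0, 0, 0], [0, 0, 0, 0, 0, 0], [0, 0, 0, 0, 0, 0]]])

```text
clock: 24.4
position: [0.5106, 0.1923, 0.1606]
ee_rot: [1.831, 2.553, -0.0]
force: [-0.8, 0.3, -3.0]
width: 0.324
gripper_force: 19.8
```

```bash
python3 - <<'E'
from h import *
from cell import arm
o=arm.observe(); go(o,(.4845,.2695,.16),18.8)
d=arm.get_image('wrist'); np.savez('w5.npz',**d); cv2.imwrite('pics/w5.png',d['pixels'][:,:,::-1])
W=wworld(d,o);ok=d['z_map']>0
M=R.from_rotvec(o['ee_rot']).as_matrix(); L=(W-o['position'])@M
rr=np.hypot(W[...,0]-.4845,W[...,1]-.2695)
for lo,hi,r in((.045,.066,.02),(.008,.015,.08)):
    m=ok&(W[...,2]>lo)&(W[...,2]<hi)&(rr<r);print(lo,m.sum(),cv2.minAreaRect(W[m][:,:2].astype(np.float32)) if m.sum()>5 else '',W[m][:,2].max() if m.any() else '')
m=ok&(abs(L[...,2]-.0)<.006)&(abs(L[...,0])<.03)&(abs(L[...,1])<.016)
print('hub tool frame',m.sum(),cv2.minAreaRect(L[m][:,:2].astype(np.float32)),L[m].mean(0))
E
```

```text
t 24.4 p [0.5106 0.1923 0.1606] yawY 18.7 tilt [ 0.0002 -0.0005] q [-0.65  0.4   0.25  1.89 -0.13  0.87 -0.  ] F [-0.76  0.25 -3.  ] Mz [-0.11   0.055  0.004] w 29.8 g 19.8
shift tool [ 0.0815 -0.      0.0005] turn tool z -0.0017
0.045 725 ((0.48513519763946533, 0.2690160870552063), (0.015559490770101547, 0.01594497263431549), 18.690614700317383) 0.06291658005020462
0.008 12997 ((0.4851016104221344, 0.269226610660553), (0.09018045663833618, 0.08935502171516418), 18.72316551208496) 0.014579554760099978
hub tool frame 2120 ((0.007526560686528683, 1.6383826732635498e-05), (0.03194793313741684, 0.017000537365674973), 88.93406677246094) [0.01033777 0.00030627 0.00165618]
```

View pics/w5.png

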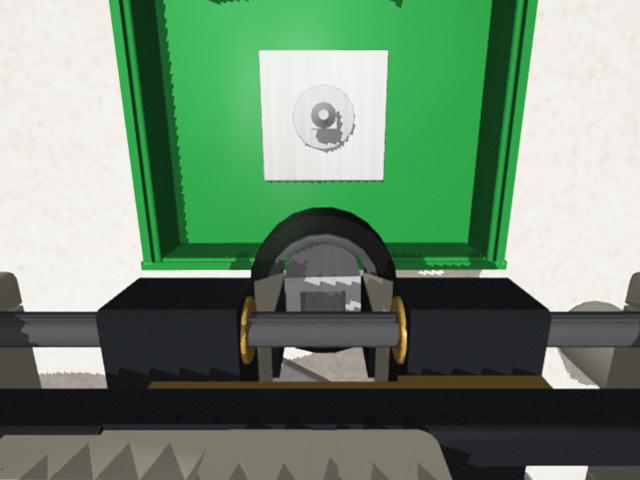

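The picture shows the tray pin at (323,115), with the held wheel squared up in the jaws. Next I'll check the wheel's offset along the tool's x axis.

```bash
python3 - <<'E'
from h import *
from cell import arm
d=dict(np.load('w5.npz'));T=d['T_tool_cam'];L=cloud(d)@T[:3,:3].T+T[:3,3];ok=d['z_map']>0
m=ok&(abs(L[...,1])<.010)&(L[...,2]>.004)&(L[...,2]<.018)&(L[...,0]>.005)&(L[...,0]<.025)
print('face',m.sum(),np.percentile(L[m][:,0],[10,50,90]).round(4), 'slope',np.polyfit(L[m][:,1],L[m][:,0],1),np.polyfit(L[m][:,2],L[m][:,0],1))
from scipy.optimize import least_squares as ls
m=ok&(L[...,2]>.0285)&(L[...,2]<.048)&(L[...,0]>.02)&(np.hypot(L[...,0],L[...,1])<.045)
P=L[m]; q=P[np.hypot(P[:,0],P[:,1])>.033]
f=ls(lambda c:np.hypot(q[:,0]-c[0],q[:,1]-c[1])-.035,[0,0],loss='soft_l1',f_scale=.001);print('tyre',len(q),f.x,np.abs(f.fun).mean(),np.percentile(P[:,2],[1,50]))
E
```

```text
face 535 [0.0148 0.0152 0.0155] slope [0.01867187 0.01498877] [0.03386257 0.01463602]
tyre 897 [-0.00068421  0.00038512] 0.0002297354353358264 [0.02852298 0.0311696 ]
```

arm_command(targets=[[[0.02, 0.0001, 0, 0, 0, 0], [0.03, 0.0002, 0.005, 0, 0, 0], [0.021, 0.0001, 0.01, 0, 0, 0], [0.01, 0, 0.013, 0, 0, 0], [0, 0, 0.004, 0, 0, 0], [0, 0, 0, 0, 0, 0], [0, 0, 0, 0, 0, 0], [0, 0, 0, 0, 0, 0]]])

```text
clock: 25.45
position: [0.4851, 0.27, 0.1289]
ee_rot: [1.829, 2.553, 0.001]
force: [0.2, 0.8, -2.2]
width: 0.325
gripper_force: 19.8
```

```bash
python3 - <<'E'
from h import *
from cell import arm
o=arm.observe(); go(o,(.4850,.2691,.0805),18.7)
E
```

```text
t 25.45 p [0.4851 0.27   0.1289] yawY 18.76 tilt [0.0007 0.0003] q [-0.77  0.45  0.23  1.9  -0.14  0.81 -0.14] F [ 0.15  0.82 -2.16] Mz [-0.106  0.027 -0.005] w 29.8 g 19.8
shift tool [-0.0008 -0.0004  0.0484] turn tool z 0.0011
```

arm_command(targets=[[[-0.0007, -0.0003, 0.002, 0, 0, 0], [0, 0, 0.004, 0, 0, 0], [0, 0, 0.004, 0, 0, 0], [0, 0, 0.004, 0, 0, 0], [0, 0, 0.003, 0, 0, 0], [0, 0, 0, 0, 0, 0]]])

```text
clock: 26.2
position: [0.4844, 0.2696, 0.1112]
ee_rot: [-1.828, -2.554, 0.001]
force: [-0.4, 0.5, -2.9]
width: 0.325
gripper_force: 19.8
```

```bash
python3 - <<'E'
from h import *
from cell import arm
o=arm.observe(); go(o,(.4850,.2691,.0805),18.7)
E
```

```text
t 26.2 p [0.4844 0.2696 0.1112] yawY 18.81 tilt [-0.0004 -0.0003] q [-0.77  0.48  0.22  1.91 -0.14  0.77 -0.14] F [-0.41  0.49 -2.89] Mz [-0.057  0.042  0.011] w 29.9 g 19.8
shift tool [-0.0007  0.0004  0.0307] turn tool z 0.002
```

arm_command(targets=[[[0, 0, 0.003, 0, 0, 0], [0, 0, 0.003, 0, 0, 0], [0, 0, 0.003, 0, 0, 0], [0, 0, 0.003, 0, 0, 0], [0, 0, 0, 0, 0, 0]]])

```text
clock: 26.82
position: [0.4844, 0.2696, 0.0992]
ee_rot: [-1.828, -2.554, 0.001]
force: [0.5, 0.1, -1.9]
width: 0.329
gripper_force: 19.8
```

```bash
python3 - <<'E'
from h import *
from cell import arm
o=arm.observe(); go(o,(.4850,.2691,.0805),18.7)
E
```

```text
t 26.82 p [0.4844 0.2696 0.0992] yawY 18.81 tilt [-0.0004 -0.0003] q [-0.76  0.49  0.22  1.92 -0.15  0.74 -0.13] F [ 0.47  0.14 -1.89] Mz [-0.029  0.004 -0.021] w 30.2 g 19.8
shift tool [-0.0007  0.0004  0.0187] turn tool z 0.0019
```

arm_command(targets=[[[0, 0, 0.004, 0, 0, 0], [0, 0, 0.004, 0, 0, 0], [0, 0, 0.004, 0, 0, 0], [0, 0, 0.003, 0, 0, 0], [0, 0, 0.002, 0, 0, 0], [0, 0, 0, 0, 0, 0], [0, 0, 0, 0, 0, 0]]])

```text
clock: 27.7
position: [0.4846, 0.2697, 0.0826]
ee_rot: [1.829, 2.554, 0.0]
force: [0.3, -0.4, -3.1]
width: 0.326
gripper_force: 19.8
```

```bash
python3 - <<'E'
from h import *
from cell import arm
o=arm.observe(); go(o,(.4850,.2691,.0805),18.7)
E
```

```text
t 27.7 p [0.4846 0.2697 0.0826] yawY 18.81 tilt [0.0002 0.0001] q [-0.76  0.52  0.21  1.93 -0.16  0.71 -0.12] F [ 0.26 -0.36 -3.09] Mz [-0.08   0.077 -0.011] w 29.9 g 19.8
shift tool [-0.0007  0.0001  0.0021] turn tool z 0.0019
```

arm_command(targets=[[[0, 0, 0.001, 0, 0, 0], [0, 0, 0.001, 0, 0, 0], [0, 0, 0.0005, 0, 0, 0], [0, 0, 0, 0, 0, 0], [0, 0, 0, 0, 0, 0]]])

```text
clock: 28.32
position: [0.4847, 0.2696, 0.0808]
ee_rot: [1.829, 2.554, 0.001]
force: [-2.8, -2.3, 7.7]
width: 0.33
gripper_force: 19.8
```

```bash
python3 - <<'E'
from h import *
from cell import arm
o=arm.observe(); go(o,(.4850,.2691,.0805),18.7)
E
```

```text
t 28.32 p [0.4847 0.2696 0.0808] yawY 18.8 tilt [0.0004 0.0004] q [-0.75  0.52  0.21  1.93 -0.16  0.7  -0.12] F [-2.8  -2.26  7.66] Mz [-0.47   0.716  0.063] w 30.3 g 19.8
shift tool [-0.0006  0.0001  0.0003] turn tool z 0.0017
```

The wheel is seated, with about 10 N taken up on the shoulder. I'll release it, back off and check.

arm_command(targets=[[[0, 0, 0, 0, 0, 0], [0, 0, 0, 0, 0, 0], [0, 0, 0, 0, 0, 0], [0, 0, -0.02, 0, 0, 0], [0, 0, -0.04, 0, 0, 0], [0, 0, -0.04, 0, 0, 0], [-0.03, 0, -0.02, 0, 0, 0], [-0.05, 0, 0, 0, 0, 0], [0, 0, 0, 0, 0, 0], [0, 0, 0, 0, 0, 0]]], jaw=0.055)

```text
clock: 29.58
position: [0.5102, 0.1943, 0.1999]
ee_rot: [-1.829, -2.554, -0.0]
force: [-0.1, 0.8, -0.1]
width: 0.599
gripper_force: 0.0
```

```bash
python3 - <<'E'
from h import *
from cell import arm
o=arm.observe(); st(o)
d=arm.get_image('wrist'); np.savez('w6.npz',**d); 
look(d,o,(.485,.2693))
S=arm.get_image('side'); sc=arm.get_image('scene')
V=world(S)
for n,(x,y) in {'B':(.523,-.154),'C':(.499,-.2716),'T':(.4848,.2693)}.items():
    for k,I in(('side',S),('scene',sc)):
        V=world(I);m=(abs(V[...,2]-.08)<.008)&(np.hypot(V[...,0]-x,V[...,1]-y)<.025);print(n,k,m.sum(),V[m].mean(0).round(4) if m.any() else'',np.percentile(V[m][:,2],97).round(4) if m.any() else '')
cv2.imwrite('pics/end.png',cv2.resize(np.vstack([S['pixels'],sc['pixels']]),(400,600))[:,:,::-1])
E
```

```text
t 29.57 p [0.5102 0.1943 0.1999] yawY 18.79 tilt [-0.0003  0.0004] q [-0.67  0.35  0.27  1.84 -0.11  0.96 -0.02] F [-0.14  0.79 -0.07] Mz [-0.05   0.074  0.049] w 55.0 g 0.0
hub 1429 ((0.484912246465683, 0.2692853510379791), (0.029697952792048454, 0.030017267912626266), 19.72370719909668) [0.4849 0.2697 0.0795]
pip n 222 angle 74.4 conc 0.413 r 0.0333 tyre med 60.0 cov [404 384 376 397 417 440 439 427]
B side 255 [ 0.5227 -0.1555  0.0795] 0.0832
B scene 131 [ 0.5241 -0.1502  0.0774] 0.0812
C side 328 [ 0.4981 -0.2741  0.0795] 0.083
C scene 111 [ 0.4996 -0.269   0.0774] 0.0811
T side 164 [0.4845 0.2672 0.0789] 0.0832
T scene 255 [0.4858 0.2719 0.0777] 0.081
```

View pics/end.png

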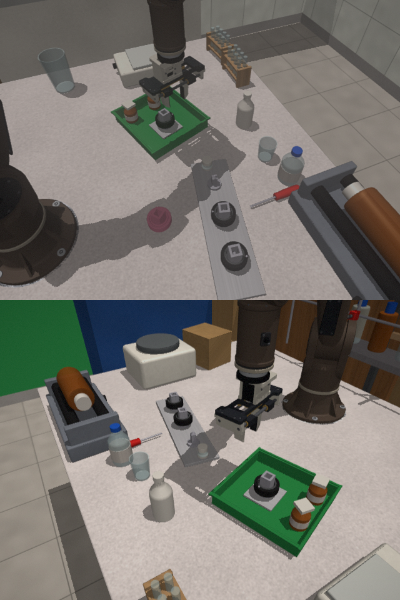

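The wheel is fully home on the tray pin: its hub top is level at 0.080 m, the same as the two wheels still on the rack. Those two and the other objects look undisturbed.

```bash
python3 -c "
from cell import arm
print(arm.sign_off())"
```

```text
the job is handed in; nothing more can be done
None
```

Job handed in at about 30 s: I turned all three tyres about a quarter turn, found that the wheel next to the jar drags (about 0.19 N m against about 0.03 N m for the others), and put it fully home on the pin in the green tray.

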